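Find the full screw tin, box the part-used ones

TASK

Of the three identical closed screw tins on the repair bench one is nearly full and clearly the heaviest, which can only be told by feel. Set the two lighter tins down (do not drop them) upright, side by side, in the empty bay of the black parts box, then hold the heaviest tin up, upright and still, with its underside at least 15 cm above the bench, and finish while still holding it so that the fitter can take it. Leave the fan grille, the loose roller and the steel coupling where they lie.

Things in the scene. Friction and masses are not known exactly. Their poses are not given: they have to be found in the camera images.
- tin_a: closed round screw tin, 60 mm diameter, 80 mm high, straight-sided bright metal, paper band, green lid; looks like the other two. Loose, upright. Its contents may shift 2 mm. Origin at the centre of its underside, z up its axis. Weighs 0.2 to 0.7 kg; the fullest tin is at least 0.15 kg heavier than either other. The name does not say which it is.
- tin_b: closed round screw tin, 60 mm diameter, 80 mm high, straight-sided bright metal, paper band, green lid; looks like the other two. Loose, upright. Its contents may shift 2 mm. Origin at the centre of its underside, z up its axis. Weighs 0.2 to 0.7 kg; the fullest tin is at least 0.15 kg heavier than either other. The name does not say which it is.
- tin_c: closed round screw tin, 60 mm diameter, 80 mm high, straight-sided bright metal, paper band, green lid; looks like the other two. Loose, upright. Its contents may shift 2 mm. Origin at the centre of its underside, z up its axis. Weighs 0.2 to 0.7 kg; the fullest tin is at least 0.15 kg heavier than either other. The name does not say which it is.
- parts_box: black open parts box, it does not move, 155 mm (its x) by 148 mm (its y), walls 42 mm high and 5 mm thick, with one divider across the middle (40 mm high, running along y). Origin at the centre of its underside, z up. The half on its -x side is the empty tin bay; the half on its +x side is filled with two white rollers that stay below the wall tops.
- tin_bay (a point): centre of the floor of the empty bay of the parts box, 5 mm above the bench; axes those of the box. The bay is 70 mm clear along x and 138 mm clear along y, 37 mm deep to the wall tops (35 mm on the divider's side): it takes two tins standing side by side along y.
- fan_grille: round light-blue plastic fan grille lying flat, 110 mm diameter, 7 mm high, with a small tab; loose, 40 g. Origin at the centre of its underside. Not to be moved.
- loose_roller: white plastic belt roller with a ball bearing and a hex socket, standing on end, 62 mm diameter, 42 mm high; loose, 70 g. Origin at the centre of its underside. Not to be moved.
- coupling: dark steel hex coupling lying on its side, 40 mm long (its x), 14 mm across, 12.5 mm high; loose, 40 g. Origin at the centre of its underside. Not to be moved.
Not all that is in view belongs to the job. What is shaped like the tin_b but red or yellow is not meant.

How it is judged:
At the end, for the whole second after the job is handed in: One tin is held still by the fingers alone, underside over 13 cm up, within 0.2 rad of upright; the other two, both light (under 4.8 N on the box), stand released in the empty bay, on its floor to 6 mm, within 0.1 rad of upright; grille, roller and coupling within 20 mm of their start (((x of tin_a in the frame of tin_bay between -0.012 and 0.012 m and y of tin_a in the frame of tin_bay between -0.045 and 0.045 m and z of tin_a in the frame of tin_bay below 0.006 m and angle between tin_a's own z axis and vertical below 0.1 rad and contact force between tin_a and the fingers below 0.1 N and linear speed of tin_a below 0.03 m/s and contact force between tin_a and parts_box below 4.8 N) or (height (world z) of tin_a above 0.13 m and angle between tin_a's own z axis and vertical below 0.2 rad and linear speed of tin_a below 0.03 m/s and contact force between tin_a and the fingers above 2 N and contact force between tin_a and parts_box below 0.05 N and contact force between tin_a and tin_b below 0.05 N and contact force between tin_a and tin_c below 0.05 N)) and ((x of tin_b in the frame of tin_bay between -0.012 and 0.012 m and y of tin_b in the frame of tin_bay between -0.045 and 0.045 m and z of tin_b in the frame of tin_bay below 0.006 m and angle between tin_b's own z axis and vertical below 0.1 rad and contact force between tin_b and the fingers below 0.1 N and linear speed of tin_b below 0.03 m/s and contact force between tin_b and parts_box below 4.8 N) or (height (world z) of tin_b above 0.13 m and angle between tin_b's own z axis and vertical below 0.2 rad and linear speed of tin_b below 0.03 m/s and contact force between tin_b and the fingers above 2 N and contact force between tin_b and parts_box below 0.05 N and contact force between tin_b and tin_a below 0.05 N and contact force between tin_b and tin_c below 0.05 N)) and ((x of tin_c in the frame of tin_bay between -0.012 and 0.012 m and y of tin_c in the frame of tin_bay between -0.045 and 0.045 m and z of tin_c in the frame of tin_bay below 0.006 m and angle between tin_c's own z axis and vertical below 0.1 rad and contact force between tin_c and the fingers below 0.1 N and linear speed of tin_c below 0.03 m/s and contact force between tin_c and parts_box below 4.8 N) or (height (world z) of tin_c above 0.13 m and angle between tin_c's own z axis and vertical below 0.2 rad and linear speed of tin_c below 0.03 m/s and contact force between tin_c and the fingers above 2 N and contact force between tin_c and parts_box below 0.05 N and contact force between tin_c and tin_a below 0.05 N and contact force between tin_c and tin_b below 0.05 N)) and distance of each of fan_grille, loose_roller, coupling from where it was at the start of the episode below 0.02 m); the arm keeps its last pose, push and grip.
It fails at once if a tin is dropped: it moves faster than 0.6 m/s while not in the fingers ((linear speed of tin_a above 0.6 m/s and contact force between tin_a and the fingers below 0.05 N) or (linear speed of tin_b above 0.6 m/s and contact force between tin_b and the fingers below 0.05 N) or (linear speed of tin_c above 0.6 m/s and contact force between tin_c and the fingers below 0.05 N)).
It fails at once if the fan grille, the loose roller or the steel coupling is moved more than 20 mm (distance of any of fan_grille, loose_roller, coupling from where it was at the start of the episode above 0.02 m).
It also fails if it takes over 72 s, if anything falls off the work surface, if the arm or the gripper's body presses on something with over 40 N, if the wrist force passes 120 N, or if a joint passes its speed limit or range.

ROBOT

A 6-joint arm with a two-finger parallel gripper is mounted at the origin on the work surface. World frame = base frame: x ahead of the robot, y to its left, z up, the work surface at z = 0. Lengths are in m, angles in rad, forces in N, time in s.
With the tool pointing down it reaches from about 0.35 to 0.975 m from the base axis. Payload 4.9 kg.
Tool frame: the origin (TCP) lies where the fingers leave the gripper's body, on its centre line; the fingertips stand 73 mm ahead of it and the grasp point (between the pads) lies 54 mm ahead of it; z points along the fingers, y is the direction in which the jaws open and shut (so a half turn about z gives the same grasp; the last joint's range is limited). The gripper opens to 85 mm and grips with 20 to 120 N. Pads are 22 mm wide; open, the fingers measure 114 mm over their backs; the gripper's body (76 mm by 85 mm) begins 54 mm behind the grasp point. The pads swing forward as they close: fully open they stand 13 mm farther back than shut.
Start: joints at [1.189, 0.053, 1.613, -0, 1.476, -0.119], TCP at [0.162, 0.604, 0.304] pointing down, gripper open.
Joint ranges: [-3.01, 3.01], [-1.01, 2.22], [0.06, 2.58], [-1.02, 4.17], [0.09, 2.62], [-3.14, 3.14]. Speed limits (rad/s): [2.57, 2.57, 3.14, 3.14, 3.14, 3.14].

INTERFACE

Orientations are given as a rotation vector (axis times angle).
In Python, from station import monitor, vision, workorder gives the robot as it stands.
- The arm moves only by the tool arm_command, never from a script. Its argument "rows" is text: rows parted by semicolons, each of 6 numbers parted by spaces: the shift along the world's x, y, z in mm, then the turn, a rotation vector about the world's x, y, z in degrees. In form: tx ty tz wx wy wz; .... A call has 1 to 12 rows; each row is the pose to reach, as a shift and turn from the pose measured when the call began; what a row does not reach only later rows make up. A row lasts 1/8 s, in which the tool goes at most 62.5 mm and 10.7 degrees, less where a joint would pass 70% of its speed; a pose out of reach is approached as far as the arm can. A call with a gripper value outside its range is refused whole. "jaw" is the opening, from 0 (shut) to 1 (fully open), set as the call begins (left out, the last holds). The fingers move at their own pace and stop on an object; "squeeze" is the grip in N (left out, the last holds). Time passes only in rows, so rows that repeat a pose let the fingers close. It gives the time, the measured TCP pose, the force and the opening at its end, in the units of the state.
- monitor.get_obs(): the state, without advancing time (a new reading comes with each control period).
- vision.get_image(name): name is "scene" or "side" or "wrist"; returns a dict with "frame" (420x560x3 uint8, red, green, blue), "vfov" (degrees; the focal length in pixels is half the picture's height over the tangent of half this angle, whatever the lens; pixels are square), "cx", "cy" (the principal point, pixels), "R" (3x3) and "t" (3): a world point X has camera coordinates R X + t; the wrist camera has in their place "T_tool_cam" (4x4, takes a point from camera to tool coordinates, whose origin is the TCP and whose axes are the flange's). Camera axes: x right, y down, z forward; pixel columns grow to the right and rows downward; lengths in m; the calibration is good to about 2 mm. A picture is of the moment at which its call begins: read the wrist's pose just before it. There is no depth.
- workorder.finish_job(): hands the job in, once; it reports no verdict.
The state is a dict: "t": time; "q": joint angles; "dq": joint speeds; "effort": joint torques, N m; "tool_pos": TCP position; "tool_rot": TCP orientation; "contact_force": force on the tool from outside, world axes, zero at the start; "wrist_torque": the same for the moment, N m; "opening": finger opening in m.
Only numpy, scipy, OpenCV 4.12 (cv2) and the standard library are available. Lean on these libraries where they do the work, as an engineer would, in place of code of your own. Each camera call takes 0.05 s, during which the arm holds its last target. There are 200 camera calls.

## Working session

There is one attempt and no reset: what is moved stays moved. The work goes in short steps, Python scripts to look and compute and a tool call to move; the robot and the scene stay as the last step left them, time stands still between calls to the robot, and variables do not carry over. Pictures are saved under pics/ and viewed, about 8 in all and at most 12, crops included, and the job is handed in when it is done.

Besides the shell and the picture viewer there is one more tool, called after "Request:" as a command line: name --argument value ..., lists and objects as JSON in quotes. arm_command: Moves the arm, as the interface text tells. Its arguments: {"type":"object","properties":{"rows":{"type":"string"},"jaw":{"type":"number"},"squeeze":{"type":"number"}},"required":["rows"]}

```bash
mkdir -p pics; cat > h.py <<'E'
import numpy as np, cv2
from station import monitor, vision, workorder
from scipy.spatial.transform import Rotation as Ro
def grab(name,fn=None):
    o=monitor.get_obs(); d=vision.get_image(name)
    if 'R' not in d or d.get('R') is None:
        T=np.array(d['T_tool_cam']); Rt=Ro.from_rotvec(o['tool_rot']).as_matrix()
        Rwc=Rt@T[:3,:3]; c=Rt@T[:3,3]+o['tool_pos']; R=Rwc.T; t=-R@c
    else: R=np.array(d['R']); t=np.array(d['t'])
    f=d['frame'].shape[0]/2/np.tan(np.radians(d['vfov'])/2)
    d.update(R=R,t=t,f=f)
    if fn: cv2.imwrite('pics/'+fn,d['frame'][:,:,::-1])
    return d
def ray(d,u,v,z):
    r=d['R'].T@np.array([(u-d['cx'])/d['f'],(v-d['cy'])/d['f'],1]); c=-d['R'].T@d['t']
    return c+r*(z-c[2])/r[2]
def proj(d,X):
    p=d['R']@np.array(X)+d['t']; return p[:2]/p[2]*d['f']+[d['cx'],d['cy']]
E
python3 - <<'E'
from h import *
o=monitor.get_obs();print(o)
for n in('scene','side','wrist'):
    d=grab(n,n+'0.png'); print(n,-d['R'].T@d['t'],d['vfov'],d['cx'],d['cy'],d['R'][2])
    print([k for k in d])
E
```

```text
{'t': 0.0, 'q': array([ 1.18898459e+00,  5.33686032e-02,  1.61430647e+00, -4.03484263e-06,
        1.47599492e+00, -1.18968294e-01]), 'dq': array([ 0.00096993,  0.00100872, -0.00017055,  0.00013938, -0.00213819,
        0.00058715]), 'effort': array([-2.03706964e-03, -3.93680155e+01, -3.70176351e+01, -2.12363634e-04,
        7.12972018e-03, -1.94181627e-05]), 'tool_pos': array([0.16219422, 0.60309323, 0.30264813]), 'tool_rot': array([-0.41161828, -3.11399348,  0.00316238]), 'contact_force': array([0.02351088, 0.53772707, 0.16611569]), 'wrist_torque': array([0.01230929, 0.02152032, 0.04005609]), 'opening': 0.08538315351184944}
scene [1.13095176 0.34188444 0.64168867] 51.18924119080137 282.1126129150155 212.96854604153287 [-0.63841106 -0.303006   -0.70754412]
['frame', 'vfov', 'cx', 'cy', 'R', 't', 'f']
side [0.39602317 0.82139572 0.72956831] 53.99978679763941 278.91052329273214 210.97059508388077 [ 0.18385918 -0.73975744 -0.64726712]
['frame', 'vfov', 'cx', 'cy', 'R', 't', 'f']
wrist [0.07945592 0.6254913  0.3722321 ] 63.612979314070394 275.97577014810395 212.52646923850472 [ 0.3141946 -0.086606  -0.9454   ]
['frame', 'vfov', 'cx', 'cy', 'T_tool_cam', 'R', 't', 'f']
```

View pics/scene0.png

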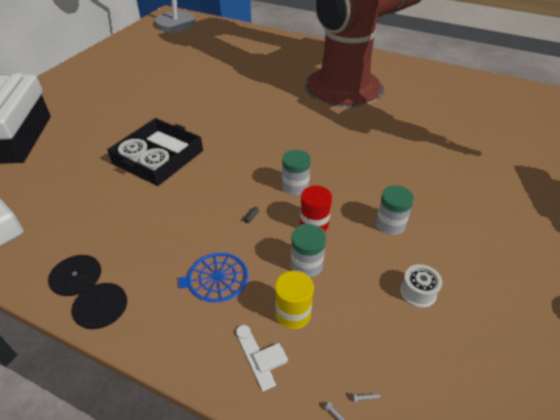

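View pics/side0.png

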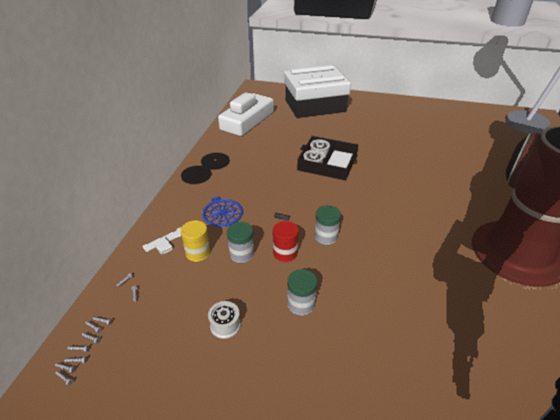

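The three green-lidded tins are at scene pixels (296,165), (395,203) and (308,245). The box is at (155,150), with the bay on its right, towards the base side. Next I measure positions.

```bash
python3 - <<'E'
from h import *
for n in('scene','side'):
    d=grab(n); im=d['frame'].astype(int); hsv=cv2.cvtColor(d['frame'],cv2.COLOR_RGB2HSV)
    g=cv2.inRange(hsv,(60,80,25),(95,255,160))
    k,l,s,c=cv2.connectedComponentsWithStats(g)
    for i in range(1,k):
        if s[i,4]>150:
            # lid mask = top + rim side; top centre estimate: use widest row + bottom/top: fit z=0.08..
            cnt=max(cv2.findContours((l==i).astype(np.uint8),0,1)[0],key=len)
            P=np.array([ray(d,*p[0],0.08) for p in cnt])
            x,y,w,h=s[i,:4]; 
            # top edge of contour: far rim at z=.08
            P2=[ray(d,x+w/2-.5,y-.0,0.08)]
            print(n,'lid',s[i],c[i].round(1),'far rim',P2[0][:2].round(4),'cen@.075',ray(d,*c[i],0.075)[:2].round(4))
    for nm,lo,hi in(('red',(0,180,90),(6,255,255)),('yel',(22,150,100),(32,255,255)),('blue',(105,150,60),(125,255,255))):
        m=cv2.inRange(hsv,lo,hi); k,l,s,c=cv2.connectedComponentsWithStats(m)
        for i in range(1,k):
            if s[i,4]>200: print(n,nm,s[i],ray(d,*c[i],0.0 if nm=='blue' else .04)[:2].round(3))
    m=cv2.inRange(hsv,(0,0,0),(180,255,45)); m=cv2.morphologyEx(m,cv2.MORPH_CLOSE,np.ones((5,5)))
    k,l,s,c=cv2.connectedComponentsWithStats(m)
    for i in range(1,k):
        if s[i,4]>60: print(n,'dark',s[i],c[i].round(1),ray(d,*c[i],0.0)[:2].round(3))
    print(n,'roller',ray(d,*((423,280) if n=='scene' else (223,313)),.042)[:2].round(3))
d=grab('scene'); a=cv2.resize(d['frame'][100:200,90:220],(780,600),interpolation=cv2.INTER_CUBIC)[:,:,::-1]
d=grab('side'); b=cv2.resize(d['frame'][125:190,285:370],(780,600),interpolation=cv2.INTER_CUBIC)[:,:,::-1]
cv2.imwrite('pics/box.png',cv2.resize(np.hstack([a,b]),(800,308)))
E
```

```text
scene lid [283 150  27  23 495] [296.  160.9] far rim [0.4417 0.046 ] cen@.075 [0.4696 0.0589]
scene lid [382 186  31  26 636] [396.9 198.5] far rim [0.4601 0.2689] cen@.075 [0.4894 0.2776]
scene lid [292 225  33  30 802] [308.1 239.4] far rim [0.6311 0.1554] cen@.075 [0.658  0.1674]
scene red [301 185  31  34 857] [0.53  0.131]
scene yel [ 275  270   39   45 1412] [0.745 0.181]
scene yel [276 312  35  17 263] [0.796 0.203]
scene blue [138   0  32  16 291] [-0.258 -0.895]
scene blue [ 178    0   72   21 1000] [-0.361 -0.64 ]
scene blue [179 253  69  49 566] [0.758 0.026]
scene dark [316   0  30  30 736] [331.   12.7] [-0.502 -0.234]
scene dark [   0   97   50   66 1426] [ 24.6 135.2] [ 0.587 -0.63 ]
scene dark [ 108  119   94   66 2104] [158.6 151.9] [ 0.496 -0.289]
scene dark [  49  256   77   72 3371] [ 87.6 291.6] [ 0.877 -0.154]
scene dark [  0 337  16  28 265] [  5.3 352.6] [ 1.02  -0.188]
scene roller [0.629 0.367]
side lid [317 206  23  20 374] [327.8 215.3] far rim [0.4674 0.0315] cen@.075 [0.463  0.0606]
side lid [228 222  24  22 424] [239.2 232.6] far rim [0.6612 0.1404] cen@.075 [0.6524 0.1702]
side lid [288 270  29  26 596] [301.8 282.5] far rim [0.4881 0.2519] cen@.075 [0.4824 0.2806]
side red [273 221  26  28 595] [0.556 0.115]
side yel [181 220  27  29 621] [0.77  0.168]
side blue [203 197  40  29 211] [0.756 0.026]
side dark [ 295    0   79   19 1255] [334.8   7.6] [ 0.743 -2.089]
side dark [286  88  62  29 921] [316.5 105.3] [ 0.614 -0.668]
side dark [ 506  128   54   86 2833] [537.7 173.6] [-0.123 -0.374]
side dark [ 298  137   60   43 1017] [328.2 160.2] [ 0.511 -0.294]
side dark [182 153  47  31 738] [204.7 168. ] [ 0.878 -0.158]
side dark [ 472  197   66   74 1983] [502.6 233.9] [ 0.024 -0.062]
side dark [214 308  20  15  78] [224.  317.5] [0.632 0.35 ]
side dark [542 378  18  42 294] [554.7 405.2] [0.006 0.383]
side roller [0.624 0.368]
```

View pics/box.png

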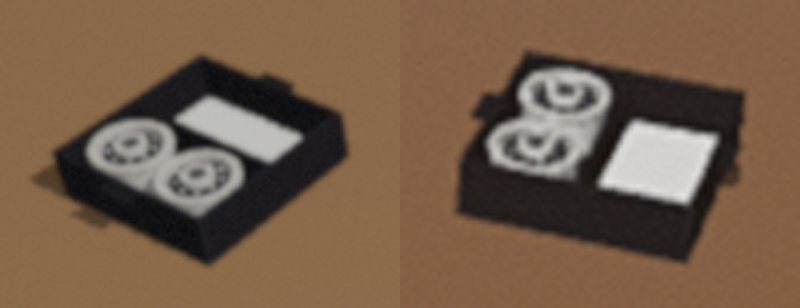

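View pics/wrist0.png

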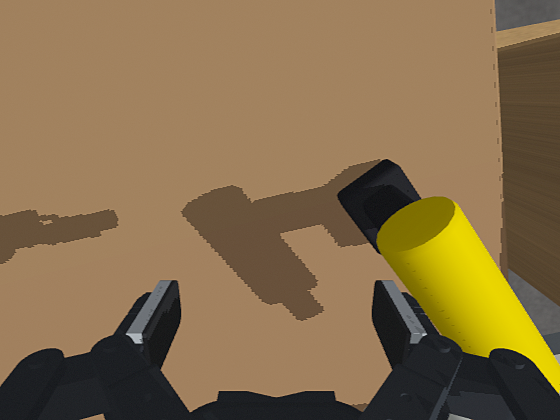

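The box crop shows the empty bay with a white card on its floor and both rollers in the other half. The wrist view shows only a yellow tool off to the side. I'll take a closer wrist survey of tins and box.

Request:
arm_command --rows "0 0 30 0 0 0; 20 -40 60 0 0 0; 50 -90 80 0 0 0; 80 -140 80 0 0 0; 110 -190 80 0 0 0; 140 -240 80 0 0 0; 170 -290 80 0 0 0; 200 -340 80 0 0 0; 230 -390 80 0 0 0; 250 -430 80 0 0 0; 260 -450 80 0 0 0; 260 -450 80 0 0 0" --jaw 1 --squeeze 50

```text
t: 1.85
tool_pos: [0.4227, 0.1523, 0.3836]
tool_rot: [-0.416, -3.114, 0.001]
contact_force: [-0.7, 0.3, -0.2]
opening: 0.0851
```

```bash
cat > lids.py <<'E'
from h import *
def lids(fn=None):
    d=grab('wrist',fn); hsv=cv2.cvtColor(d['frame'],cv2.COLOR_RGB2HSV)
    g=cv2.inRange(hsv,(60,80,25),(95,255,200))
    k,l,s,c=cv2.connectedComponentsWithStats(g)
    for i in range(1,k):
        if s[i,4]>400:
            cnt=max(cv2.findContours((l==i).astype(np.uint8),0,1)[0],key=len)
            h=cv2.convexHull(cnt)[:,0]; P=np.array([ray(d,*p,.08)[:2] for p in h],np.float32)
            (cc,r)=cv2.minEnclosingCircle(P)
            print('lid',s[i],c[i].round(),'centroid@.08',ray(d,*c[i],.08)[:2].round(4),'encl',np.round(cc,4),round(r,4))
    return d
if __name__=='__main__':
    import sys
    o=monitor.get_obs(); print(o['t'],o['tool_pos'],o['tool_rot']); lids(sys.argv[1])
E
python3 lids.py w1.png
```

```text
1.85 [0.42273348 0.15230248 0.38361065] [-4.16330410e-01 -3.11369038e+00  6.43942156e-04]
lid [ 366  169   55   52 2187] [393. 194.] centroid@.08 [0.4778 0.276 ] encl [0.4778 0.2762] 0.0321
lid [ 183  201   51   50 1985] [209. 225.] centroid@.08 [0.4585 0.0599] encl [0.459  0.0597] 0.032
lid [ 309  309   45   44 1556] [331. 331.] centroid@.08 [0.6433 0.1672] encl [0.644  0.1669] 0.0349
```

View pics/w1.png

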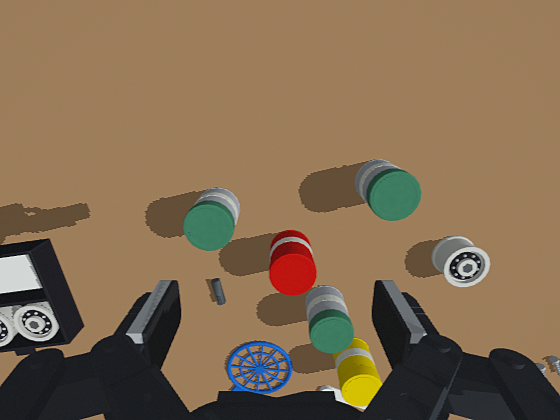

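The wrist view shows tins at pixels (209,225), (393,194) and (331,331), red at (292,262), yellow at (357,370). I'll turn the jaws to about 100° so the fingers miss red and yellow, then hover over tin 1.

Request:
arm_command --rows "10 -25 -30 0 0 8; 25 -60 -70 0 0 16; 41 -91 -110 0 0 25; 41 -91 -150 0 0 25; 41 -91 -160 0 0 25; 41 -91 -160 0 0 25; 41 -91 -160 0 0 25"

```text
t: 2.78
tool_pos: [0.4643, 0.0628, 0.2259]
tool_rot: [-0.272, 3.126, -0.001]
contact_force: [-0.1, -0.7, 0.6]
opening: 0.0851
```

```bash
python3 lids.py w2.png
```

```text
2.775 [0.46433853 0.06277641 0.22594361] [-2.71595588e-01  3.12638368e+00 -8.13480370e-04]
lid [ 225  175   86   87 5824] [267. 218.] centroid@.08 [0.4586 0.0563] encl [0.4598 0.0566] 0.0312
lid [ 503  250   57   79 3596] [535. 289.] centroid@.08 [0.4793 0.258 ] encl [0.481  0.2649] 0.0358
```

View pics/w2.png

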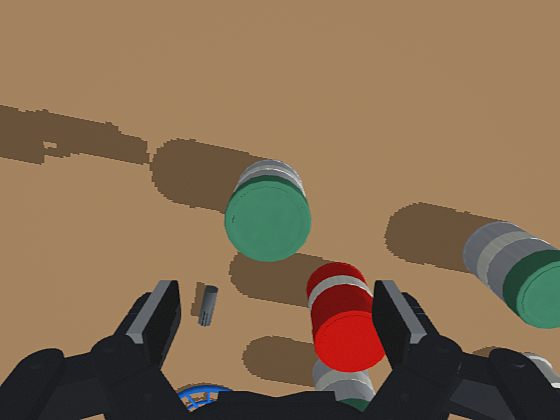

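Tin 1's lid top is centred at (268,220), which puts it at about (0.460, 0.057).

Request:
arm_command --rows "-4 -5 -30 0 0 0; -4 -5 -65 0 0 0; -4 -5 -95 0 0 0; -4 -5 -112 0 0 0; -4 -5 -114 0 0 0; -4 -5 -114 0 0 0" --jaw 1

```text
t: 3.58
tool_pos: [0.4614, 0.0577, 0.1133]
tool_rot: [-0.271, 3.124, -0.001]
contact_force: [0.2, 0.3, 0.2]
opening: 0.0855
```

Request:
arm_command --rows "0 0 0 0 0 0; 0 0 0 0 0 0; 0 0 0 0 0 0; 0 0 0 0 0 0; 0 0 0 0 0 0; 0 0 0 0 0 0" --jaw 0 --squeeze 60

```text
t: 4.32
tool_pos: [0.4629, 0.0575, 0.1153]
tool_rot: [-0.271, 3.12, -0.002]
contact_force: [0.6, -2.1, 6.4]
opening: 0.0591
```

Request:
arm_command --rows "0 0 6 0 0 0; 0 0 18 0 0 0; 0 0 34 0 0 0; 0 0 46 0 0 0; 0 0 50 0 0 0; 0 0 50 0 0 0; 0 0 50 0 0 0; 0 0 50 0 0 0"

```text
t: 5.32
tool_pos: [0.4625, 0.0575, 0.1647]
tool_rot: [-0.271, 3.122, -0.002]
contact_force: [-0.9, -0.1, -2.9]
opening: 0.0591
```

```bash
cat > wt.py <<'E'
from h import *
F=[]
for i in range(6):
    d=grab('wrist'); o=monitor.get_obs(); F.append(np.r_[o['contact_force'],o['effort'][1:3]])
print(o['t'],o['tool_pos'],o['opening']); print(np.mean(F,0).round(2),np.std(F,0).round(2)); print(o['q'].round(3))
E
python3 wt.py
```

```text
5.625 [0.46281932 0.05747439 0.1651861 ] 0.05902817131602619
[  0.36   0.09  -2.73 -25.88 -35.41] [0.41 0.82 0.28 0.03 0.02]
[-0.036 -0.214  2.104 -0.     1.242 -1.78 ]
```

Tin 1 weighs about 2.7 N (0.28 kg). The heaviest must be at least 0.35 kg, so this one is light. I'll carry it to the box and look there.

Request:
arm_command --rows "0 -5 20 0 0 0; 2 -20 50 0 0 0; 5 -50 85 0 0 0; 10 -85 115 0 0 0; 16 -125 140 0 0 0; 22 -165 160 0 0 0; 28 -205 175 0 0 0; 32 -245 185 0 0 0; 36 -275 185 0 0 0; 37 -297 185 0 0 0; 37 -307 185 0 0 0; 37 -307 185 0 0 0"

```text
t: 7.12
tool_pos: [0.4997, -0.2495, 0.3498]
tool_rot: [-0.27, 3.121, -0.001]
contact_force: [0.5, -0.1, -3.1]
opening: 0.0589
```

Request:
arm_command --rows "0 0 0 0 0 0; 0 0 0 0 0 0"

```text
t: 7.38
tool_pos: [0.4998, -0.2486, 0.3498]
tool_rot: [-0.272, 3.121, -0.001]
contact_force: [0.3, -0.6, -2.3]
opening: 0.0588
```

```bash
python3 - <<'E'
from h import *
o=monitor.get_obs();print(o['t'],o['tool_pos'],o['opening'],o['contact_force'])
d=grab('wrist','w3.png')
import pickle; pickle.dump({k:d[k] for k in('R','t','f','cx','cy','frame')},open('w3.pkl','wb'))
m=cv2.inRange(d['frame'],(0,0,0),(60,60,60))
k,l,s,c=cv2.connectedComponentsWithStats(m)
for i in range(1,k):
    if s[i,4]>300: print(s[i],c[i].round())
g=cv2.inRange(d['frame'],(160,160,160),(255,255,255))
k,l,s,c=cv2.connectedComponentsWithStats(g)
for i in range(1,k):
    if s[i,4]>300:
        cnt=max(cv2.findContours((l==i).astype(np.uint8),0,1)[0],key=len); r=cv2.minAreaRect(cnt)
        print('white',s[i],c[i].round(),r)
E
```

```text
7.375 [ 0.49977079 -0.24864425  0.34978586] 0.05876475408328699 [ 0.34492907 -0.59249257 -2.32154482]
[ 173   89  159  154 5199] [241. 162.]
[196 180  35  34 348] [214. 195.]
[   0  184   41   89 1936] [ 14. 235.]
[    3   271   547   149 32071] [275. 376.]
white [ 197   97  125   87 5035] [245. 137.] ((257.02752685546875, 140.40826416015625), (117.71685791015625, 57.46958541870117), 16.699243545532227)
white [186 173  54  50 984] [212. 196.] ((212.5, 197.5), (49.0, 53.0), 90.0)
white [   0  323   87   71 2772] [ 27. 354.] ((38.33024597167969, 361.2967834472656), (85.6914291381836, 67.17652893066406), 9.211027145385742)
white [117 392  36  28 560] [136. 407.] ((134.5, 405.5), (27.0, 35.0), 90.0)
```

View pics/w3.png

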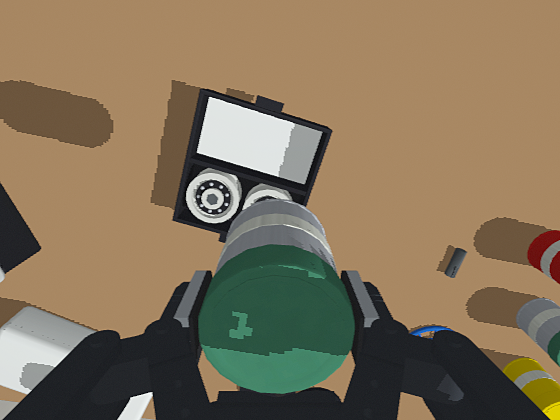

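The bay card's corners are at about (213,98), (324,127), (306,184) and (196,153); the box's outer corners at (203,89), (331,128) and (174,220).

```bash
python3 - <<'E'
from h import *
import pickle
d=pickle.load(open('w3.pkl','rb'))
g=cv2.inRange(d['frame'],(110,110,110),(255,255,255)); g[170:,:]=np.where(np.arange(560)>245,g[170:,:],0); 
g=cv2.morphologyEx(g,cv2.MORPH_OPEN,np.ones((3,3)))
k,l,s,c=cv2.connectedComponentsWithStats(g); i=l[140,250]; print(s[i])
cnt=max(cv2.findContours((l==i).astype(np.uint8),0,1)[0],key=len)
q=cv2.approxPolyDP(cv2.convexHull(cnt),6,True)[:,0]; print(q.tolist())
for p in q: print('card',ray(d,*p,.005)[:2].round(4))
O=np.array([ray(d,*p,.042)[:2] for p in((203,89),(331,128),(174,220))]); print(O.round(4))
vy=O[1]-O[0]; vx=O[2]-O[0]; print(np.linalg.norm(vy),np.linalg.norm(vx),np.degrees(np.arctan2(vx[1],vx[0])),np.degrees(np.arctan2(vy[1],vy[0])))
# also bay inner rectangle centre
Q=np.array([ray(d,*p,.005)[:2] for p in q]); print('quad mean',Q.mean(0), 'outer-> bay', (O[0]+O[1])/2+ vx/np.linalg.norm(vx)*0.040)
E
```

```text
[ 197   97  125   87 6548]
[[209, 97], [321, 131], [304, 183], [197, 152]]
card [ 0.4331 -0.3386]
card [ 0.4484 -0.2028]
card [ 0.5145 -0.21  ]
card [ 0.4989 -0.3462]
[[ 0.4247 -0.3388]
 [ 0.4404 -0.1982]
 [ 0.5766 -0.358 ]]
0.14154625059701204 0.15313393871182762 -7.182380101438055 83.63151814766506
quad mean [ 0.47371483 -0.27437837] outer-> bay [ 0.47222182 -0.2735106 ]
```

```bash
python3 - <<'E'
import cv2,pickle
d=pickle.load(open('w3.pkl','rb')); f=d['frame'][80:230,160:345]
cv2.imwrite('pics/c3.png',cv2.resize(f,(740,600),interpolation=cv2.INTER_CUBIC)[:,:,::-1])
E
```

```text
(no output)
```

View pics/c3.png

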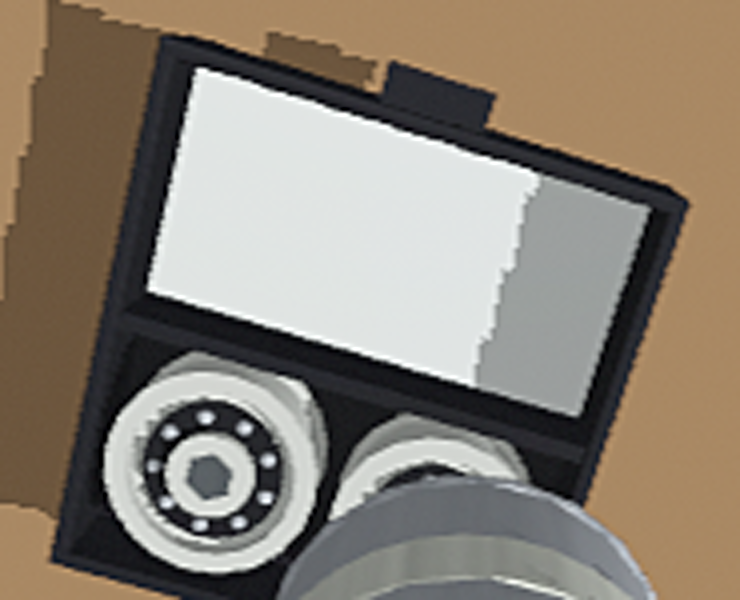

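```bash
python3 - <<'E'
from h import *
for n,tl,tr,sl in(('scene',(202,138.4),(155,118.5),np.s_[110:190,100:210]),('side',(357.9,144.4),(312.2,136),np.s_[130:185,290:365])):
    d=grab(n,n+'1.png')
    # white card
    g=cv2.inRange(cv2.cvtColor(d['frame'],cv2.COLOR_RGB2GRAY),135,255); m=np.zeros_like(g); m[sl]=g[sl]
    k,l,s,c=cv2.connectedComponentsWithStats(m)
    for i in range(1,k):
        if s[i,4]>60:
            q=cv2.approxPolyDP(cv2.convexHull(max(cv2.findContours((l==i).astype(np.uint8),0,1)[0],key=len)),3,True)[:,0]
            print(n,s[i],[(p.tolist(),ray(d,*p,.005)[:2].round(3).tolist()) for p in q])
    for p in(tl,tr): print('outer',ray(d,*p,.042)[:2].round(4))
# held lid in wrist pic
import pickle
d=pickle.load(open('w3.pkl','rb')); 
for z in (.30,.32,.335): print(z,ray(d,276,320,z))
for z in (.31,.32,.33):
  a,b=ray(d,199,320,z),ray(d,354,320,z); print(z,np.linalg.norm(a-b))
E
```

```text
scene [148 132  39  20 398] [([148, 138], [0.466, -0.342]), ([160, 132], [0.432, -0.331]), ([186, 145], [0.449, -0.241]), ([175, 151], [0.481, -0.251])]
scene [119 139  50  30 582] [([119, 147], [0.527, -0.381]), ([125, 141], [0.501, -0.384]), ([138, 139], [0.481, -0.361]), ([165, 151], [0.491, -0.272]), ([168, 157], [0.507, -0.252]), ([154, 168], [0.554, -0.256]), ([121, 153], [0.543, -0.361])]
outer [ 0.451  -0.1886]
outer [ 0.4316 -0.3377]
side [304 140  26  22 279] [([329, 144], [0.522, -0.384]), ([319, 161], [0.537, -0.275]), ([304, 157], [0.588, -0.286]), ([312, 141], [0.581, -0.39]), ([324, 140], [0.543, -0.406])]
side [327 151  25  17 294] [([334, 151], [0.5, -0.345]), ([351, 154], [0.444, -0.34]), ([345, 167], [0.453, -0.261]), ([327, 163], [0.511, -0.269])]
outer [ 0.4261 -0.3424]
outer [ 0.5768 -0.3593]
0.3 [ 0.50319089 -0.24766474  0.3       ]
0.32 [ 0.48826071 -0.25027476  0.32      ]
0.335 [ 0.47706308 -0.25223228  0.335     ]
0.31 0.05938639394996724
0.32 0.053912024063418086
0.33 0.04843765417686894
```

Side and wrist cameras agree: bay centre (0.474, -0.274), box yaw -6.4°. I'll turn the jaws along the box's x and hover over the far slot.

Request:
arm_command --rows "-2 -5 0 0 0 -8; -5 -10 0 0 0 -17; -8 -16 0 0 0 -27; -11 -22 -10 0 0 -37; -14 -28 -25 0 0 -47; -17 -34 -40 0 0 -57; -20 -40 -60 0 0 -67; -23 -46 -80 0 0 -77; -26 -52 -100 0 0 -86; -28 -56 -120 0 0 -94; -30 -60 -130 0 0 -101; -30 -60 -130 0 0 -106"

```text
t: 9.02
tool_pos: [0.4692, -0.3086, 0.2185]
tool_rot: [2.337, 2.096, -0.012]
contact_force: [0.3, -0.4, -3.3]
opening: 0.0587
```

Request:
arm_command --rows "0 0 0 0 0 0; 0 0 0 0 0 0"

```text
t: 9.28
tool_pos: [0.4693, -0.3085, 0.2186]
tool_rot: [2.336, 2.097, -0.012]
contact_force: [0.2, 0.9, -2.1]
opening: 0.0593
```

```bash
python3 - <<'E'
from h import *
o=monitor.get_obs();R=Ro.from_rotvec(o['tool_rot']).as_matrix()
print(o['t'],o['tool_pos'],o['contact_force'],'jaw',np.degrees(np.arctan2(R[1,1],R[0,1])),'z',R[:,2].round(3))
a=grab('wrist')['frame']; b=grab('side')['frame'][60:210,250:450]; c=grab('scene')['frame'][30:180,80:280]
v=np.hstack([cv2.resize(x,(w,300),interpolation=cv2.INTER_CUBIC) for x,w in((b,400),(c,400))])
v=np.vstack([v,np.hstack([cv2.resize(a,(400,300)),np.zeros((300,400,3),np.uint8)])])
cv2.imwrite('pics/h1.png',v[:,:,::-1])
E
```

```text
9.275 [ 0.46929563 -0.30849703  0.21858885] [ 0.16100994  0.88427113 -2.12483854] jaw -6.163664940830153 z [-0.004 -0.007 -1.   ]
```

View pics/h1.png

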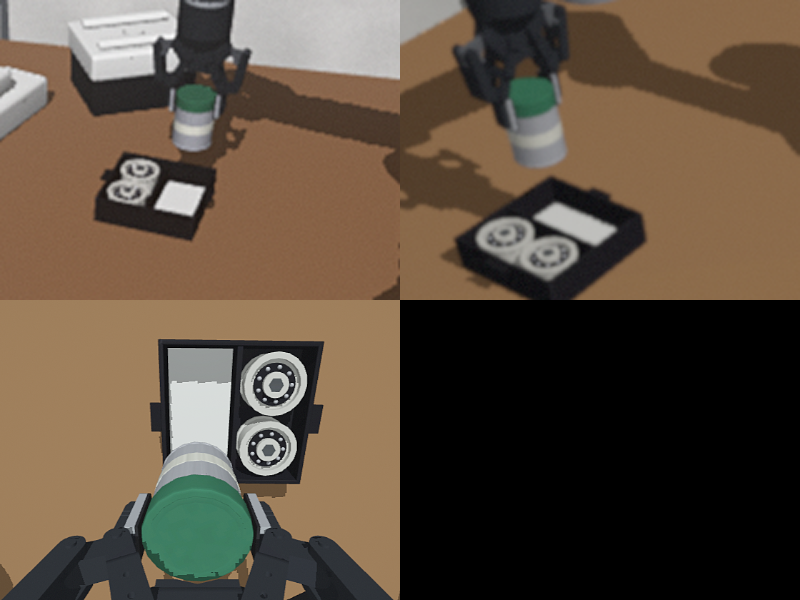

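The tin hangs above the far half of the bay, upright and in line. I'll check the bay's centreline numerically before lowering.

```bash
python3 - <<'E'
from h import *
d=grab('wrist'); g=cv2.cvtColor(d['frame'],cv2.COLOR_RGB2GRAY); o=monitor.get_obs()
c,s=np.cos(np.radians(-6.4)),np.sin(np.radians(-6.4))
for r in(90,120,150,180):
    row=g[r]>105; a=285
    while row[a]: a+=1
    b=285
    while row[b]: b-=1
    L,Rr=ray(d,b+.5,r,.005),ray(d,a-.5,r,.005)
    M=(L+Rr)/2-o['tool_pos']; print(b,a,L[:2].round(4),Rr[:2].round(4),'mid rel TCP in box x,y',round(c*M[0]+s*M[1],4),round(-s*M[0]+c*M[1],4))
col=g[:,270]; rr=120
while col[rr]>105: rr-=1
P=ray(d,270,rr+.5,.005);print('far(top) end',rr,P[:2],) ; P=P-o['tool_pos'];print(-s*P[0]+c*P[1])
E
```

```text
234 325 [ 0.4441 -0.2184] [ 0.5143 -0.2261] mid rel TCP in box x,y 0.0002 0.087
235 323 [ 0.4415 -0.241 ] [ 0.5113 -0.2486] mid rel TCP in box x,y -0.0001 0.0642
236 322 [ 0.4388 -0.265 ] [ 0.509  -0.2726] mid rel TCP in box x,y 0.0001 0.0401
237 320 [ 0.4358 -0.2904] [ 0.5056 -0.298 ] mid rel TCP in box x,y -0.0002 0.0145
far(top) end 66 [ 0.47378164 -0.20455945]
0.10390243822630527
```

The tin is centred within 0.2 mm. Lowering.

Request:
arm_command --rows "0 0 -15 0 0 0; 0 0 -40 0 0 0; 0 0 -65 0 0 0; 0 0 -80 0 0 0; 0 0 -86 0 0 0; 0 0 -90 0 0 0; 0 0 -92 0 0 0; 0 0 -93 0 0 0; 0 0 -93 0 0 0"

```text
t: 10.6
tool_pos: [0.4695, -0.3087, 0.1261]
tool_rot: [2.336, 2.095, -0.012]
contact_force: [0.4, 0.3, -1.8]
opening: 0.0586
```

Request:
arm_command --rows "0 0 -1 0 0 0; 0 0 -2 0 0 0; 0 0 -3 0 0 0; 0 0 -3 0 0 0; 0 0 -3 0 0 0"

```text
t: 11.22
tool_pos: [0.4695, -0.3088, 0.1231]
tool_rot: [2.336, 2.095, -0.012]
contact_force: [0.5, 0.2, -2.8]
opening: 0.059
```

Request:
arm_command --rows "0 0 -1 0 0 0; 0 0 -2 0 0 0; 0 0 -3 0 0 0; 0 0 -4 0 0 0; 0 0 -4 0 0 0"

```text
t: 11.85
tool_pos: [0.4696, -0.3089, 0.1204]
tool_rot: [2.336, 2.096, -0.013]
contact_force: [-3.7, 2.7, 5.8]
opening: 0.0592
```

On the floor (contact at TCP z 0.1204, where 0.1203 was expected). Release and rise.

Request:
arm_command --rows "0 0 0 0 0 0; 0 0 0 0 0 0; 0 0 0 0 0 0; 0 0 0 0 0 0; 0 0 0 0 0 0" --jaw 1

```text
t: 12.48
tool_pos: [0.4696, -0.3089, 0.1203]
tool_rot: [2.336, 2.096, -0.013]
contact_force: [0.3, -0.6, 0.3]
opening: 0.0855
```

Request:
arm_command --rows "0 0 10 0 0 0; 0 0 40 0 0 0; 0 0 80 0 0 0; 0 15 120 0 0 10; 0 60 130 0 0 20; 0 115 130 0 0 30; 0 170 130 0 0 40; 0 225 130 0 0 50; 0 280 130 0 0 60; 2 340 130 0 0 70; 4 395 130 0 0 80; 6 450 130 0 0 90"

```text
t: 13.98
tool_pos: [0.4755, 0.143, 0.2514]
tool_rot: [0.16, 3.128, -0.005]
contact_force: [-0.2, 0.1, 0.4]
opening: 0.0852
```

Request:
arm_command --rows "0 50 0 0 0 10; 0 100 -10 0 0 16; 0 130 -20 0 0 16; 0 140 -22 0 0 16; 0 140 -22 0 0 16"

```text
t: 14.6
tool_pos: [0.4755, 0.283, 0.2298]
tool_rot: [-0.278, 3.119, -0.004]
contact_force: [0.5, -0.0, -0.1]
opening: 0.0852
```

```bash
python3 lids.py w4.png; python3 - <<'E'
from h import *
a=cv2.imread('pics/w4.png'); b=grab('side')['frame'][60:210,250:450,::-1]
cv2.imwrite('pics/h2.png',np.hstack([cv2.resize(a,(400,300)),cv2.resize(b,(400,300),interpolation=cv2.INTER_CUBIC)]))
E
```

```text
14.6 [0.47548839 0.28300729 0.22978174] [-0.27763759  3.11907549 -0.00365227]
lid [ 225  184   85   84 5523] [267. 226.] centroid@.08 [0.478  0.2771] encl [0.4792 0.2774] 0.0315
```

View pics/h2.png

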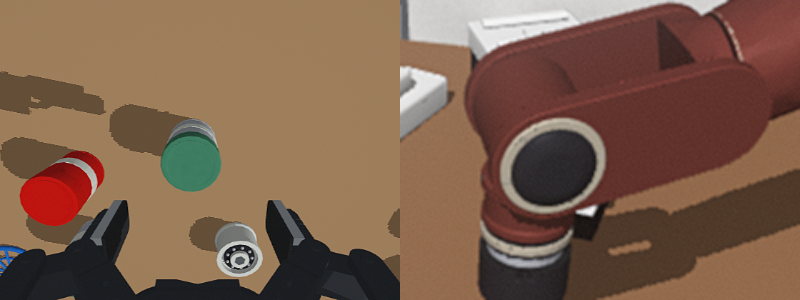

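Tin 2 is at (0.480, 0.277); the way is clear. Grasp and lift.

Request:
arm_command --rows "5 -6 -30 0 0 0; 5 -6 -65 0 0 0; 5 -6 -95 0 0 0; 5 -6 -113 0 0 0; 5 -6 -116 0 0 0; 5 -6 -116 0 0 0" --jaw 1

```text
t: 15.45
tool_pos: [0.4816, 0.2763, 0.1152]
tool_rot: [-0.274, 3.117, -0.003]
contact_force: [0.4, 0.3, -0.3]
opening: 0.0851
```

Request:
arm_command --rows "0 0 0 0 0 0; 0 0 0 0 0 0; 0 0 0 0 0 0; 0 0 0 0 0 0; 0 0 0 0 0 0; 0 0 0 0 0 0" --jaw 0 --squeeze 60

```text
t: 16.2
tool_pos: [0.4827, 0.277, 0.1173]
tool_rot: [-0.274, 3.114, -0.001]
contact_force: [0.0, 0.4, 6.5]
opening: 0.0591
```

Request:
arm_command --rows "0 0 6 0 0 0; 0 0 18 0 0 0; 0 0 34 0 0 0; 0 0 46 0 0 0; 0 0 50 0 0 0; 0 0 50 0 0 0; 0 0 50 0 0 0; 0 0 50 0 0 0"

```text
t: 17.2
tool_pos: [0.4824, 0.2769, 0.1665]
tool_rot: [-0.275, 3.115, -0.001]
contact_force: [0.7, 0.6, -7.1]
opening: 0.0586
```

```bash
python3 wt.py
```

```text
17.5 [0.48271109 0.27699333 0.16715423] 0.05862937309197107
[-8.000e-02  3.000e-02 -6.040e+00 -3.745e+01 -3.701e+01] [0.31 0.38 0.41 0.03 0.02]
[ 0.389  0.009  1.896 -0.005  1.222 -1.356]
```

Tin 2 weighs about 6.0 N (0.62 kg), so it is the heaviest: a third tin 0.15 kg heavier would exceed 0.7 kg. I'll set it back gently and fetch tin 3.

Request:
arm_command --rows "0 0 -10 0 0 0; 0 0 -28 0 0 0; 0 0 -42 0 0 0; 0 0 -46 0 0 0; 0 0 -48 0 0 0; 0 0 -49 0 0 0; 0 0 -50 0 0 0; 0 0 -50 0 0 0; 0 0 -50 0 0 0"

```text
t: 18.62
tool_pos: [0.4828, 0.2771, 0.1174]
tool_rot: [-0.274, 3.113, -0.0]
contact_force: [0.8, -0.0, -6.0]
opening: 0.0588
```

Request:
arm_command --rows "0 0 -1 0 0 0; 0 0 -2 0 0 0; 0 0 -2.5 0 0 0; 0 0 -2.5 0 0 0"

```text
t: 19.12
tool_pos: [0.4832, 0.2773, 0.1173]
tool_rot: [-0.275, 3.114, -0.001]
contact_force: [-7.3, -3.4, 9.7]
opening: 0.0591
```

Request:
arm_command --rows "0 0 0 0 0 0; 0 0 0 0 0 0; 0 0 0 0 0 0; 0 0 0 0 0 0; 0 0 0 0 0 0" --jaw 1

```text
t: 19.75
tool_pos: [0.4832, 0.2772, 0.1172]
tool_rot: [-0.275, 3.114, -0.001]
contact_force: [0.0, 0.1, 0.2]
opening: 0.0851
```

Request:
arm_command --rows "0 0 10 0 0 0; 0 0 45 0 0 0; 0 0 95 0 0 0; 20 -15 115 0 0 0; 60 -40 115 0 0 0; 105 -70 115 0 0 0; 150 -95 115 0 0 0; 163 -107 115 0 0 0; 163 -107 115 0 0 0; 163 -107 115 0 0 0"

```text
t: 21.0
tool_pos: [0.6452, 0.1711, 0.2322]
tool_rot: [-0.276, 3.114, -0.0]
contact_force: [-0.3, 0.4, 0.4]
opening: 0.0851
```

```bash
python3 lids.py w5.png; python3 - <<'E'
from h import *
d=grab('wrist');hsv=cv2.cvtColor(d['frame'],cv2.COLOR_RGB2HSV)
for nm,lo,hi in(('red',(0,150,90),(6,255,255)),('yel',(22,150,90),(32,255,255))):
    m=cv2.inRange(hsv,lo,hi);k,l,s,c=cv2.connectedComponentsWithStats(m)
    for i in range(1,k):
        if s[i,4]>400: print(nm,s[i],c[i],ray(d,*c[i],.06))
E
```

```text
21.0 [0.64515583 0.17111074 0.23223703] [-2.76208496e-01  3.11428442e+00 -4.46776656e-04]
lid [ 447    0  113   51 4413] [498.  21.] centroid@.08 [0.5006 0.2753] encl [0.4915 0.2744] 0.032
lid [ 227  183   83   83 5409] [268. 224.] centroid@.08 [0.6481 0.166 ] encl [0.6494 0.1656] 0.0315
red [ 201   12   99  108 8333] [250.0224409   65.16032641] [0.54772374 0.13696089 0.06      ]
yel [243 271  59  29 732] [272.30191257 281.78551913] [0.70507504 0.17919978 0.06      ]
yel [ 235  293   74   86 4982] [271.61039743 336.7282216 ] [0.75932468 0.18806413 0.06      ]
```

Request:
arm_command --rows "5 -5 -30 0 0 0; 5 -5 -65 0 0 0; 5 -5 -95 0 0 0; 5 -5 -114 0 0 0; 5 -5 -117 0 0 0; 5 -5 -117 0 0 0" --jaw 1

```text
t: 21.85
tool_pos: [0.6506, 0.1667, 0.1164]
tool_rot: [-0.277, 3.112, -0.001]
contact_force: [0.0, 0.2, 0.6]
opening: 0.0855
```

Request:
arm_command --rows "0 0 0 0 0 0; 0 0 0 0 0 0; 0 0 0 0 0 0; 0 0 0 0 0 0; 0 0 0 0 0 0; 0 0 0 0 0 0" --jaw 0 --squeeze 60

```text
t: 22.6
tool_pos: [0.652, 0.1667, 0.1187]
tool_rot: [-0.277, 3.109, -0.0]
contact_force: [-0.9, -2.2, 5.7]
opening: 0.0584
```

Request:
arm_command --rows "0 0 6 0 0 0; 0 0 18 0 0 0; 0 0 34 0 0 0; 0 0 46 0 0 0; 0 0 50 0 0 0; 0 0 50 0 0 0; 0 0 50 0 0 0; 0 0 50 0 0 0"

```text
t: 23.6
tool_pos: [0.6516, 0.1666, 0.1679]
tool_rot: [-0.277, 3.11, -0.001]
contact_force: [-0.5, -0.0, -3.1]
opening: 0.0587
```

```bash
python3 wt.py
```

```text
23.9 [0.6519423  0.16666714 0.16858711] 0.058851339223886426
[  0.28   0.34  -3.51 -48.12 -36.21] [0.29 0.42 0.75 0.04 0.02]
[ 1.400e-01  2.640e-01  1.611e+00 -1.000e-03  1.246e+00 -1.608e+00]
```

Tin 3 weighs about 3.5 N, so it is light and tin 2 is confirmed heaviest. Carrying tin 3 to the near slot.

Request:
arm_command --rows "0 -5 25 0 0 -6; -8 -25 60 0 0 -14; -20 -55 85 0 0 -22; -36 -90 92 0 0 -32; -54 -130 92 0 0 -42; -72 -170 92 0 0 -52; -90 -210 92 0 0 -62; -108 -250 92 0 0 -72; -126 -290 92 0 0 -82; -144 -335 92 0 0 -92; -162 -375 85 0 0 -100; -172 -398 75 0 0 -106"

```text
t: 25.4
tool_pos: [0.4792, -0.2332, 0.2442]
tool_rot: [2.327, 2.09, -0.026]
contact_force: [-0.1, 1.4, -4.6]
opening: 0.0589
```

Request:
arm_command --rows "0 0 0 0 0 0; 0 0 0 0 0 0"

```text
t: 25.65
tool_pos: [0.4795, -0.233, 0.2446]
tool_rot: [2.326, 2.091, -0.025]
contact_force: [0.4, -0.8, -3.2]
opening: 0.0584
```

```bash
python3 - <<'E'
from h import *
o=monitor.get_obs();R=Ro.from_rotvec(o['tool_rot']).as_matrix()
print(o['t'],o['tool_pos'],'jaw',np.degrees(np.arctan2(R[1,1],R[0,1])),'z',R[:,2].round(4))
T=np.array([.4771,-.2401,.22]); print((T-o['tool_pos'])*1000)
E
```

```text
25.65 [ 0.47947419 -0.23298742  0.24455638] jaw -6.094285064928436 z [-0.0021 -0.0212 -0.9998]
[ -2.37419042  -7.11257715 -24.5563786 ]
```

Request:
arm_command --rows "-2 -5 -5 0 0 0; -2.5 -9 -20 0 0 0; -2.5 -9 -45 0 0 0; -2.5 -9 -70 0 0 0; -2.5 -9 -90 0 0 0; -2.5 -9 -104 0 0 0; -2.5 -9 -111 0 0 0; -2.5 -9 -115 0 0 0; -2.5 -9 -117 0 0 0; -2.5 -9 -117 0 0 0"

```text
t: 26.9
tool_pos: [0.4772, -0.2422, 0.128]
tool_rot: [2.325, 2.09, -0.024]
contact_force: [-0.7, 0.1, -2.9]
opening: 0.0591
```

Request:
arm_command --rows "0 0 -1 0 0 0; 0 0 -2 0 0 0; 0 0 -3 0 0 0; 0 0 -3.5 0 0 0; 0 0 -3.5 0 0 0"

```text
t: 27.52
tool_pos: [0.4772, -0.2421, 0.1244]
tool_rot: [2.325, 2.09, -0.024]
contact_force: [-0.3, 0.4, -3.2]
opening: 0.0584
```

Request:
arm_command --rows "0 0 -1 0 0 0; 0 0 -2 0 0 0; 0 0 -3 0 0 0; 0 0 -3 0 0 0"

```text
t: 28.02
tool_pos: [0.4774, -0.2424, 0.1236]
tool_rot: [2.325, 2.091, -0.025]
contact_force: [-6.2, 3.7, 10.2]
opening: 0.0584
```

Contact at 0.1236, as predicted. Release, rise and check the bay.

Request:
arm_command --rows "0 0 1 0 0 0; 0 0 1 0 0 0; 0 0 1 0 0 0; 0 0 1 0 0 0; 0 0 1 0 0 0" --jaw 1

```text
t: 28.65
tool_pos: [0.4774, -0.2424, 0.1244]
tool_rot: [2.326, 2.091, -0.025]
contact_force: [-0.5, 0.2, 0.3]
opening: 0.0851
```

Request:
arm_command --rows "0 0 10 0 0 0; 0 0 45 0 0 0; 0 0 95 0 0 0; 0 10 140 0 0 0; 0 30 160 0 0 0; 0 30 160 0 0 0; 0 30 160 0 0 0"

```text
t: 29.52
tool_pos: [0.477, -0.2124, 0.2836]
tool_rot: [2.326, 2.092, -0.026]
contact_force: [-0.1, 0.3, -0.3]
opening: 0.0853
```

```bash
python3 lids.py w6.png; python3 - <<'E'
from h import *
a=cv2.imread('pics/w6.png'); b=grab('side')['frame'][80:210,270:400,::-1]
cv2.imwrite('pics/h3.png',np.hstack([cv2.resize(a,(400,300)),cv2.resize(b,(300,300),interpolation=cv2.INTER_CUBIC)]))
E
```

```text
29.525 [ 0.47701015 -0.21242441  0.283556  ] [ 2.32614612  2.09159227 -0.02634573]
lid [ 246  195   70  129 6949] [279. 258.] centroid@.08 [ 0.472  -0.2704] encl [ 0.471  -0.2759] 0.0655
```

View pics/h3.png

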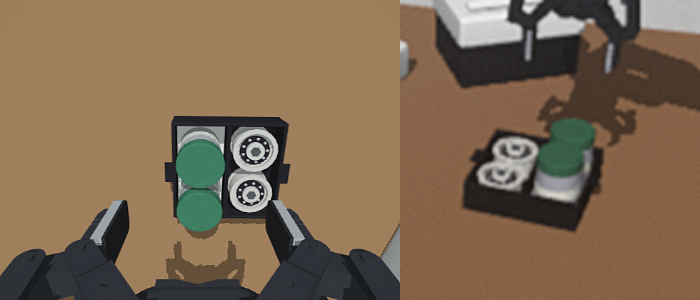

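Both tins stand upright side by side in the bay. Back to the heaviest tin.

Request:
arm_command --rows "0 20 0 0 0 10; 0 55 0 0 0 20; 0 100 0 0 0 30; 0 145 0 0 0 40; 0 190 0 0 0 50; 0 235 0 0 0 60; 1 280 0 0 0 70; 2 325 0 0 0 80; 3 370 -10 0 0 90; 4 415 -20 0 0 98; 5 455 -35 0 0 106; 5 485 -44 0 0 106"

```text
t: 31.12
tool_pos: [0.4811, 0.2734, 0.2361]
tool_rot: [-0.271, 3.112, -0.003]
contact_force: [0.7, 0.4, -0.2]
opening: 0.0856
```

Request:
arm_command --rows "0 0 0 0 0 0; 0 0 0 0 0 0; 0 0 0 0 0 0"

```text
t: 31.5
tool_pos: [0.4815, 0.2724, 0.2363]
tool_rot: [-0.269, 3.112, -0.004]
contact_force: [-0.8, 0.5, -0.0]
opening: 0.0851
```

```bash
python3 lids.py w7.png
```

```text
31.5 [0.48147398 0.27242728 0.23625106] [-0.26888115  3.11248604 -0.0039099 ]
lid [ 243  176   82   83 5313] [283. 218.] centroid@.08 [0.4794 0.2771] encl [0.4806 0.277 ] 0.0315
```

Request:
arm_command --rows "1 5 -30 0 0 0; 1 5 -65 0 0 0; 1 5 -95 0 0 0; 1 5 -117 0 0 0; 1 5 -121 0 0 0; 1 5 -121 0 0 0" --jaw 1

```text
t: 32.3
tool_pos: [0.4831, 0.2773, 0.1163]
tool_rot: [-0.268, 3.111, -0.003]
contact_force: [-0.5, 0.2, -0.7]
opening: 0.0855
```

Request:
arm_command --rows "0 0 0 0 0 0; 0 0 0 0 0 0; 0 0 0 0 0 0; 0 0 0 0 0 0; 0 0 0 0 0 0; 0 0 0 0 0 0" --jaw 0 --squeeze 70

```text
t: 33.05
tool_pos: [0.4844, 0.2779, 0.1185]
tool_rot: [-0.267, 3.108, -0.001]
contact_force: [-0.2, -0.9, 7.1]
opening: 0.0586
```

Request:
arm_command --rows "0 0 8 0 0 0; 0 0 25 0 0 0; 0 0 50 0 0 0; 0 0 80 0 0 0; 0 0 110 0 0 0; 0 0 140 0 0 0; 0 0 165 0 0 0; 0 0 180 0 0 0; 0 0 190 0 0 0; 0 0 190 0 0 0; 0 0 190 0 0 0; 0 0 190 0 0 0"

```text
t: 34.55
tool_pos: [0.484, 0.2777, 0.3072]
tool_rot: [-0.268, 3.11, -0.002]
contact_force: [-0.0, -0.4, -5.2]
opening: 0.0588
```

Request:
arm_command --rows "0 0 0 0 0 0; 0 0 0 0 0 0; 0 0 0 0 0 0; 0 0 0 0 0 0; 0 0 0 0 0 0; 0 0 0 0 0 0; 0 0 0 0 0 0; 0 0 0 0 0 0"

```text
t: 35.55
tool_pos: [0.484, 0.2777, 0.3072]
tool_rot: [-0.268, 3.11, -0.002]
contact_force: [-0.1, 0.2, -6.2]
opening: 0.059
```

```bash
python3 wt.py; python3 - <<'E'
from h import *
c=grab('scene','s9.png')['frame'][:,:,::-1]; b=grab('side')['frame'][:,:,::-1]
cv2.imwrite('pics/h4.png',cv2.resize(np.hstack([c,b]),(800,300)))
o=monitor.get_obs();print(o['t'],abs(o['dq']).max())
E
```

```text
35.85 [0.48401854 0.2777007  0.30714545] 0.05870889395032373
[  0.44  -0.23  -6.29 -35.31 -40.77] [0.6  0.24 0.6  0.   0.  ]
[ 0.39  -0.118  1.774 -0.008  1.466 -1.351]
35.95 0.001591215942661196
```

View pics/h4.png

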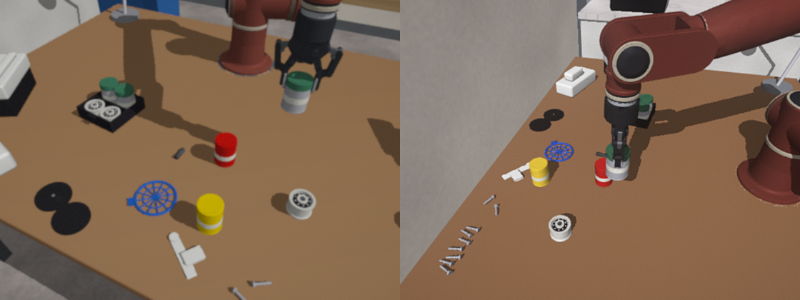

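The heaviest tin is held upright with its underside at about 0.19 m. Both light tins are in the box, and the grille, roller and coupling look unmoved. Handing in.

```bash
python3 -c "
from station import workorder; print(workorder.finish_job())"
```

```text
the job is handed in; nothing more can be done
None
```

I handed the job in at about 36 s, with the heaviest tin held up and the two lighter ones in the box bay. No verdict was reported.

- **Weights:** lifted one at a time, the tins read about 2.7 N, 6.0 N and 3.5 N. The 6.0 N tin (about 0.62 kg) is clearly the heaviest, and it read 6.3 N again in the final hold.
- **Box:** both light tins were lowered until they touched the floor, then released. The floor contacts came within 0.5 mm of the expected height. The picture after the second placing showed both upright, side by side; the final views were too small or blocked to add to that.
- **Held tin:** it is upright and still in a 70 N grip, with its underside about 0.19 m above the bench.
- **Left alone:** the grille, roller and coupling look unmoved in the last picture. I checked this by eye only and did not re-measure their positions.
- **Disagreement:** the scene camera placed things about 7 mm farther out in x than the wrist and side cameras. I used wrist and side, which agreed to about 3 mm on the box, and the placings fitted.

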